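# Load the tube block into the spring-clamp nest

## Task

Load the aluminium tube block into the spring-clamp nest: press the sprung jaw back with the end of the block, lower the block into the opened gap until it lies flat on the deck, and let go so that the jaw clamps it lengthwise against the fixed end stop, in line with the nest. Leave the tube rack where it is.

Things in the scene. Friction and masses are not known exactly. Their poses are not given: they have to be found in the camera images.
- block_center (a point): Centre (half-way up) of the loose aluminium tube block: a plain pale-silver (near white) box with rows of holes in its top, 60 mm along its x, 96 mm long along its y, 34 mm high, about 0.4 kg. It stands on the table, its length roughly pointing away from the robot. Grasp it across the 60 mm. Either end may go to the jaw.
- nest: Low metal clamp fixed to the table. Origin: on the table under the seat centre; x points from end stop to sprung jaw, roughly away from the robot. Base 70 mm wide, 6 thick. Deck 50 mm wide (block overhangs 5 mm each side), top z = 20 mm. End stop: x = -58 to -48 mm, top z = 32 mm. Fixed spring housing behind the jaw: x = 81 to 126, top z = 57 mm. Seated, the block's centre is at 0, 0, 37 mm here.
- jaw (a joint): Travel of the sprung jaw along the nest's +x in m: 0 at rest, 0.016 with the block clamped, 0.034 at its hard stop. The spring pushes it back towards the end stop with 5 N at rest, 8 N at 0.016 and 10 N at 0.034; it is damped and returns at about 0.1 m/s when let go.
- rack_center (a point): Centre (half-way up) of the loose tube rack, a bystander: green, 62 x 145 x 44 mm, longer than the block, standing on the table on the same side of the nest as the block (either nearer or farther). Must be left alone.
- jaw_face (a point): Middle of the sprung jaw's top edge on the face towards the end stop (moves with the jaw): at rest x = 32, y = 0, z = 58 mm in the nest's frame. The jaw is an upright plate 50 mm wide, 14 mm thick, 37 mm high, 26 mm taller than the stop, so a block held just above the stop can push it along the nest's x. Gap to the stop at rest: 80 mm, 16 mm too short for the block.

How it is judged:
By the outcome, as a careful person would: the job done as asked, in the order asked, and still so for the second after the job is handed in, with the robot touching nothing.
It also fails if it takes over 35 s, if anything falls off the work surface, if the arm or the gripper's body presses on something with over 40 N, if the wrist force passes 120 N, or if a joint passes its speed limit or range.

## Robot

A 6-joint arm with a two-finger parallel gripper is mounted at the origin on a cart in front of the work surface, level with it; the furniture and walls round the work are solid. World frame = base frame: x ahead of the robot, y to its left, z up, the work surface at z = 0. Lengths are in m, angles in degrees, forces in N, time in s.
With the tool pointing down it reaches from about 0.35 to 0.725 m from the base axis. Payload 6 kg.
Tool frame: the origin (TCP) lies midway between the tips of the shut fingers; the grasp point (between the pads) lies 19 mm behind it; z points along the fingers, y is the line along which they close (so a half turn about z gives the same grasp; the last joint's range is limited). The gripper opens to 85 mm and grips with 20 to 120 N. Pads are 22 mm wide; open, the fingers measure 114 mm over their backs; the gripper's body (76 mm by 85 mm) begins 54 mm behind the grasp point. The pads swing forward as they close: fully open they stand 13 mm farther back than shut.
Start: joints at [-57.829, 2.303, 4.859, 0, -92.561, -19.12], TCP at [0.136, -0.584, 0.231] pointing down, gripper open.
Joint ranges: [-146.85, 146.85], [-73.84, 115.35], [-62.03, 85.46], [-188.31, 113.3], [-161.28, -10.13], [-171.36, 171.36]. Speed limits (degrees/s): [147.25, 147.25, 172.46, 180, 180, 180].

## Interface

Orientations are given as a 3x3 rotation matrix whose columns are the frame's x, y, z axes.
In Python, from bench import readout, snapshot, get_calibration, order gives the robot as it stands.
- The arm moves only by the shell command python3 -m jog 'ROWS' [FORCE]. ROWS is text: rows parted by semicolons, each of 7 numbers parted by spaces: the shift along the tool's x, y, z in cm, then the turn, a rotation vector about the tool's x, y, z in degrees, then the finger opening in cm, from 0 to 8.54. A call has 1 to 10 rows; each row is the pose to reach, as a shift and turn from the pose commanded when the call began, along the tool's axes at that moment; what a row does not reach only later rows make up. A row lasts 1/10 s, in which the tool goes at most 50 mm and 8.59 degrees, less where a joint would pass 70% of its speed; a pose out of reach is approached as far as the arm can. A call with a gripper value outside its range is refused whole. The fingers move at their own pace and stop on an object; FORCE is the grip in N (left out, the last holds). Time passes only in rows, so rows that repeat a pose let the fingers close. It gives the time, the measured TCP pose, the force, the opening and the grip force at its end, in the units of the state.
- readout.sense(): the state, without advancing time (a new reading comes with each control period).
- snapshot(name): name is "scene" or "top"; returns (picture, depth): 480x640x3 uint8, blue, green, red; 480x640 float32, m along the optical axis (not along the pixel's ray), 0 where there is no reading.
- get_calibration(name): a dict with "K" (3x3 intrinsics, pixels), "world_from_camera" (4x4, takes a point from camera to world coordinates). Camera axes: x right, y down, z forward; pixel columns grow to the right and rows downward; lengths in m; the calibration is good to about 2 mm. A picture is of the moment at which its call begins. get_calibration takes no time and is no camera call.
- order.job_done(): hands the job in; it is judged then, once.
The state is a dict: "t": time; "joint_positions": joint angles; "joint_vel": joint speeds; "joint_efforts": joint torques, N m; "position": TCP position; "tcp_rot": TCP orientation; "force": force on the tool from outside, world axes, zero at the start; "wrist_torque": the same for the moment, N m; "finger_gap": finger opening in m; "grip_force": force on a finger pad.
Only numpy, scipy, OpenCV 4.12 (cv2) and the standard library are available. Lean on these libraries where they do the work, as an engineer would, in place of code of your own. Each camera call takes 0.05 s, during which the arm holds its last target. There are 200 camera calls.

## Working session

There is one attempt and no reset: what is moved stays moved. The work goes in short steps, Python scripts to look and compute and a shell command to move; the robot and the scene stay as the last step left them, time stands still between calls to the robot, and variables do not carry over. Pictures are saved under pics/ and viewed, at most 10 in all, crops included, and the job is handed in when it is done.

```bash
ls; mkdir -p pics
python3 - <<'E'
from bench import readout,snapshot,get_calibration
import cv2,numpy as np
for n in ("scene","top"):
    p,d=snapshot(n); cv2.imwrite(f"pics/{n}0.png",p); np.save(f"pics/{n}0.npy",d)
    c=get_calibration(n); print(n,np.round(c["K"],1).tolist(),np.round(c["world_from_camera"],3).tolist())
s=readout.sense(); print(s["t"],s["position"],np.round(s["tcp_rot"],3).tolist(),s["finger_gap"])
E
```

```text
pics
scene [[599.9, 0.0, 314.9], [0.0, 599.9, 247.0], [0.0, 0.0, 1.0]] [[-0.827, -0.421, 0.373, 0.196], [-0.563, 0.607, -0.562, 0.491], [0.01, -0.674, -0.738, 0.713], [0.0, 0.0, 0.0, 1.0]]
top [[555.9, 0.0, 307.6], [0.0, 555.9, 234.1], [0.0, 0.0, 1.0]] [[0.019, -0.99, 0.139, 0.404], [-1.0, -0.019, 0.002, 0.031], [0.001, -0.139, -0.99, 0.902], [0.0, 0.0, 0.0, 1.0]]
0.1 [ 0.13549547 -0.58421028  0.23038315] [[-0.974, -0.226, -0.0], [-0.226, 0.974, 0.002], [0.0, 0.002, -1.0]] 0.08536698480953853
```

View pics/scene0.png

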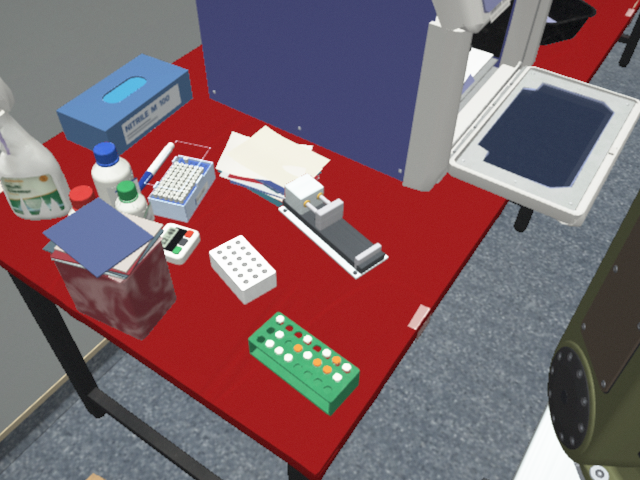

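View pics/top0.png

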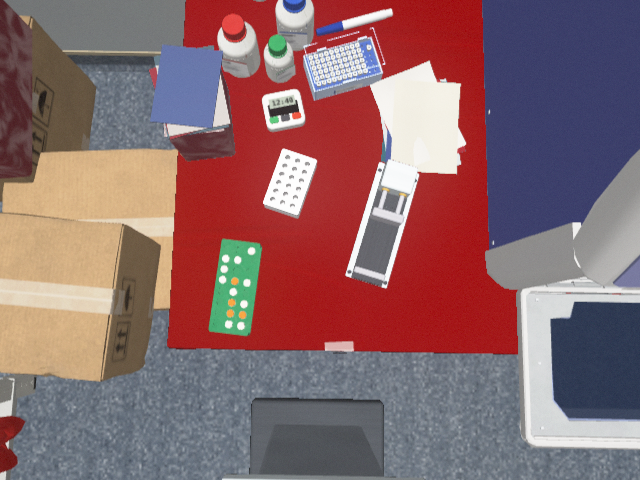

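Top view: block (290,183), rack (236,287), nest stop (370,272), jaw (388,213), housing (400,177). A tall blue panel and a post (right of column 485) stand between the arm and the work, so I'll measure everything from depth.

```bash
cat > h.py <<'E'
from bench import readout,snapshot,get_calibration
import cv2,numpy as np
def cloud(n,d):
    c=get_calibration(n);K=c["K"];T=np.array(c["world_from_camera"])
    v,u=np.mgrid[:480,:640]
    P=np.stack([(u-K[0][2])/K[0][0]*d,(v-K[1][2])/K[1][1]*d,d],-1)@T[:3,:3].T+T[:3,3]
    P[d<=0]=np.nan
    return P
E
python3 - <<'E'
from h import *
S={n:(cv2.imread(f"pics/{n}0.png"),cloud(n,np.load(f"pics/{n}0.npy"))) for n in("scene","top")}
# height map, 2.5mm/px, up = +x, left=+y
H=np.zeros((400,480))
for n,(im,P) in S.items():
    q=P[np.isfinite(P[...,2])]
    r=((1.0-q[:,0])/.0025).astype(int);c=((0.5-q[:,1])/.0025).astype(int)
    ok=(r>=0)&(r<400)&(c>=0)&(c<480)
    np.maximum.at(H,(r[ok],c[ok]),q[ok,2])
np.save("pics/H.npy",H)
cv2.imwrite("pics/H.png",cv2.applyColorMap((np.clip(H/.5,0,1)*255).astype(np.uint8),cv2.COLORMAP_JET))
print("coarse height (mm), rows x, cols y")
ys=np.arange(.45,-.7,-.05);print("      ",*(f"{y:5.2f}" for y in ys))
for x in np.arange(.95,.0,-.05):
    r=int((1-x)/.0025);print(f"{x:.2f}",*(f"{1000*H[max(r-10,0):r+10,max(int((.5-y)/.0025)-10,0):int((.5-y)/.0025)+10].max():5.0f}" for y in ys))
def rect(n,box,zlo,zhi,col=None):
    im,P=S[n];m=np.zeros((480,640),bool);a,b,c,d=box;m[b:d,a:c]=1
    m&=(P[...,2]>zlo)&(P[...,2]<zhi)
    if col: m&=col(im.astype(int))
    q=P[m];r=cv2.minAreaRect((q[:,:2]*1000).astype(np.float32));print(n,len(q),"z",np.percentile(q[:,2],[5,50,95]).round(4),"rect",np.round(r[0],1),np.round(r[1],1),round(r[2],1))
print("block");rect("top",(255,140,325,225),.025,.045);rect("scene",(200,225,285,310),.025,.045)
print("rack");rect("top",(200,230,270,345),.03,.06);rect("scene",(240,300,365,415),.03,.06)
print("jaw");rect("top",(365,195,410,230),.05,.07);rect("scene",(305,190,350,235),.05,.07)
print("stop");rect("top",(340,255,395,290),.026,.04);rect("scene",(345,235,390,275),.026,.04)
print("housing");rect("top",(375,155,425,195),.05,.07);rect("scene",(275,170,330,215),.05,.07)
print("deck");rect("top",(340,160,425,290),.013,.025);rect("scene",(275,170,390,280),.013,.025)
E
```

```text
coarse height (mm), rows x, cols y
        0.45  0.40  0.35  0.30  0.25  0.20  0.15  0.10  0.05  0.00 -0.05 -0.10 -0.15 -0.20 -0.25 -0.30 -0.35 -0.40 -0.45 -0.50 -0.55 -0.60 -0.65
0.95     0     0     0     0     4     5   243   245     4     6     5     5     5     6   225     2     0     0     0     0     0     0     0
0.90     0     0     0     0     4     7     4    98   128    20    19    20     6     5   238     0     0     0     0     0     0     0     0
0.85     0     0     0     0     5    86   128   100   130    72    72    73     5     6   251     1     0     0     0     0     0     0     0
0.80     0     0     0     0   155   156   154   101   101    72    73    73    57    53   291     0     0     0     0     0     0     0     0
0.75     0     0     0     0   156   157   156    22    71    73    57    57    55    55   374     1     0     0     0     0     0     0     0
0.70     0     0     0     0   156   158   157    23    23     6     7    49    49    49   442     0     0     0     0     0     0     0     0
0.65     0     0     0     0   156   157   157    37    39    
[... 1988 characters left out ...]
 [441.4 144.9] [ 62.2 144.7] 83.8
scene 4021 z [0.0351 0.0376 0.0451] rect [445.  142.5] [ 63.  146.3] 83.8
jaw
top 307 z [0.0534 0.0577 0.0604] rect [564.8 -89.4] [46.3 48.9] 1.2
scene 367 z [0.0508 0.0571 0.0603] rect [579.3 -98.6] [50.8 62.6] 73.2
stop
top 207 z [0.0287 0.0318 0.0347] rect [466.9 -64.9] [49.7 10.2] 73.6
scene 214 z [0.027  0.0319 0.0341] rect [469.9 -66.2] [49.8 12.1] 74.2
housing
top 918 z [0.0539 0.0569 0.0594] rect [ 616.1 -108.1] [50.4 47.1] 74.2
scene 782 z [0.0522 0.0575 0.0597] rect [ 596.4 -104. ] [51.6 94.9] 74.8
deck
top 2098 z [0.0174 0.0203 0.0229] rect [549.1 -86. ] [ 64.5 196.6] 72.5
scene 1963 z [0.0146 0.0204 0.0231] rect [ 553.3 -111. ] [202.6 250.5] 36.8
```

```bash
python3 -c "
import cv2;im=cv2.imread('pics/top0.png')[140:300,200:430];cv2.imwrite('pics/crop.png',cv2.resize(im,None,fx=3,fy=3,interpolation=cv2.INTER_CUBIC))"
```

```text
(no output)
```

View pics/crop.png

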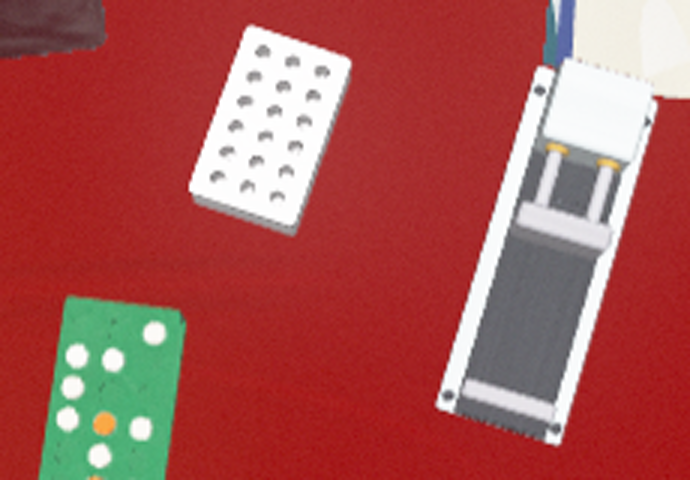

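Crop confirms it: block long axis and nest axis are nearly parallel, with the stop at the lower end. Next I check the obstacle extents for the swing path.

Run:
```python
from h import *
for n in("scene","top"):
    P=cloud(n,np.load(f"pics/{n}0.npy")).reshape(-1,3);P=P[np.isfinite(P[:,0])&(P[:,2]>.085)&(P[:,0]>.2)&(P[:,0]<.95)]
    for y in np.arange(-.2,-.8,-.04):
        q=P[(P[:,1]<=y)&(P[:,1]>y-.04)]
        if len(q)>5: print(n,f"y {y:.2f}..{y-.04:.2f} n{len(q)} xmin {np.percentile(q[:,0],1):.3f} xmax {q[:,0].max():.3f} ymax {q[:,1].max():.3f} zmin {q[:,2].min():.3f} zmax {q[:,2].max():.3f}")
```

```text
scene y -0.24..-0.28 n30415 xmin 0.449 xmax 0.950 ymax -0.251 zmin 0.085 zmax 0.352
scene y -0.28..-0.32 n446 xmin 0.437 xmax 0.463 ymax -0.280 zmin 0.088 zmax 0.348
scene y -0.32..-0.36 n135 xmin 0.436 xmax 0.445 ymax -0.320 zmin 0.304 zmax 0.335
scene y -0.36..-0.40 n20 xmin 0.437 xmax 0.443 ymax -0.360 zmin 0.308 zmax 0.319
scene y -0.52..-0.56 n7 xmin 0.519 xmax 0.522 ymax -0.520 zmin 0.086 zmax 0.089
scene y -0.64..-0.68 n2102 xmin 0.449 xmax 0.582 ymax -0.656 zmin 0.085 zmax 0.197
scene y -0.68..-0.72 n417 xmin 0.448 xmax 0.582 ymax -0.680 zmin 0.085 zmax 0.190
top y -0.24..-0.28 n38789 xmin 0.448 xmax 0.897 ymax -0.251 zmin 0.085 zmax 0.442
top y -0.28..-0.32 n554 xmin 0.434 xmax 0.465 ymax -0.280 zmin 0.102 zmax 0.381
```

```bash
python3 -m jog '0 5 0 0 0 0 8.54; 0 10 0 0 0 0 8.54; 0 15 0 0 0 0 8.54; 0 19 0 0 0 0 8.54; 0 20.9 0 0 0 0 8.54; -4.5 21.8 0 0 0 0 8.54; -9 22.7 0 0 0 0 8.54; -13 23.5 0 0 0 0 8.54; -14.6 23.8 0 0 0 0 8.54' 60
```

```text
t: 1.0
position: [0.2261, -0.318, 0.2308]
tcp_rot: [[-0.973, -0.229, 0.0], [-0.229, 0.973, 0.001], [-0.0, 0.001, -1.0]]
force: [0.1, -0.2, -0.5]
finger_gap: 0.085
grip_force: 0.0
```

```bash
python3 -m jog '-4 2.4 0 0 0 0 8.54; -8 4.9 0 0 0 0 8.54; -11.4 7.1 0 0 0 0 8.54; -14.2 10.7 0 0 0 3 8.54; -17 14.3 0 0 0 8 8.54; -19.8 17.8 0 0 0 13 8.54; -23.6 20.4 0 0 0 18 8.54; -27.4 23 1 0 0 23 8.54; -31.2 25.5 2 0 0 28 8.54; -35 26.2 3 0 0 30.9 8.54'
python3 - <<'E'
from h import *
s=readout.sense();R=np.array(s["tcp_rot"]);print(s["position"],np.round(s["joint_positions"],1),np.degrees(np.arctan2(R[1,1],R[0,1])))
for t in([.6123,.062,.10],[.6123,.062,.003]):print(R.T@(np.array(t)-s["position"])*100)
E
```

```text
t: 2.0
position: [0.5066, 0.0173, 0.2007]
tcp_rot: [[-0.952, 0.307, 0.0], [0.307, 0.952, 0.001], [0.0, 0.001, -1.0]]
force: [-0.0, -0.3, 1.1]
finger_gap: 0.0852
grip_force: 0.0
[0.50664195 0.01730357 0.20069942] [  24.7  -12.1  -11.9   -0.   -90.3 -132.6] 72.13457821336904
[-8.68666154  7.48790043 10.07427157]
[-8.68815359  7.48056499 19.77426868]
```

```bash
python3 -m jog '-3.5 3 3 0 0 0 8.54; -7 6 6 0 0 0 8.54; -8.7 7.5 9 0 0 0 8.54; -8.7 7.5 12 0 0 0 8.54; -8.7 7.5 14.5 0 0 0 8.54; -8.7 7.5 17 0 0 0 8.54; -8.7 7.5 18.5 0 0 0 8.54; -8.7 7.5 19.5 0 0 0 8.54;-8.7 7.5 19.8 0 0 0 8.54'
python3 - <<'E'
from h import *
s=readout.sense();print(s["position"],s["force"])
p,d=snapshot("scene");np.save("pics/s1.npy",d);q,e=snapshot("top")
cv2.imwrite("pics/b1.png",np.hstack([cv2.resize(p[200:330,180:320],(400,371)),cv2.resize(q[110:240,230:370],(400,371))]))
E
```

```text
t: 2.9
position: [0.6112, 0.0592, 0.0025]
tcp_rot: [[-0.952, 0.307, -0.001], [0.307, 0.952, -0.0], [0.001, -0.001, -1.0]]
force: [0.0, 0.5, 0.4]
finger_gap: 0.0853
grip_force: 0.0
[0.61123012 0.059217   0.0025322 ] [0.04538296 0.48160578 0.43651558]
```

View pics/b1.png

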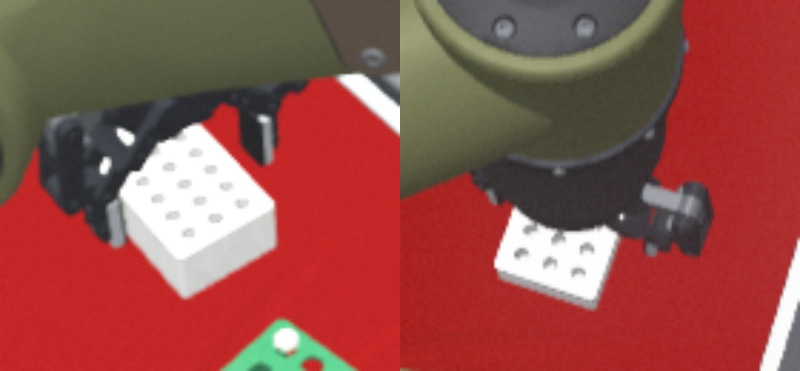

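Fingers straddle the block with it centred well enough, so I close.

```bash
python3 -m jog '0 0 0 0 0 0 5; 0 0 0 0 0 0 5; 0 0 0 0 0 0 5; 0 0 0 0 0 0 5; 0 0 0 0 0 0 5; 0 0 0 0 0 0 5' 90
python3 -m jog '0 0 0 0 0 0 5;0 0 -2 0 0 0 5; 0 0 -4 0 0 0 5; 0 0 -6 0 0 0 5; 0 0 -8 0 0 0 5; 0 0 -10 0 0 0 5;0 0 -10 0 0 0 5'
python3 - <<'E'
from h import *
s=readout.sense();print(s["position"],s["force"],s["grip_force"],s["finger_gap"])
for n in("top","scene"):
    p,d=snapshot(n);P=cloud(n,d);cv2.imwrite(f"pics/{n}2.png",p);np.save(f"pics/{n}2.npy",d)
p=cv2.imread("pics/scene2.png");q=cv2.imread("pics/top2.png")
cv2.imwrite("pics/b2.png",np.hstack([cv2.resize(p[150:350,150:350],(400,400)),cv2.resize(q[110:310,210:410],(400,400))]))
E
```

```text
t: 3.6
position: [0.6129, 0.0599, 0.0054]
tcp_rot: [[-0.952, 0.306, 0.003], [0.306, 0.952, 0.001], [-0.003, 0.002, -1.0]]
force: [-1.0, 1.9, 5.8]
finger_gap: 0.0587
grip_force: 100.7
t: 4.3
position: [0.6127, 0.0596, 0.106]
tcp_rot: [[-0.952, 0.306, 0.004], [0.306, 0.952, 0.001], [-0.003, 0.002, -1.0]]
force: [0.9, 0.1, -2.6]
finger_gap: 0.0586
grip_force: 99.5
[0.61272118 0.05957522 0.10597143] [ 0.91590339  0.11071509 -2.58905275] 99.54934000968933 0.05855755126028282
```

View pics/b2.png

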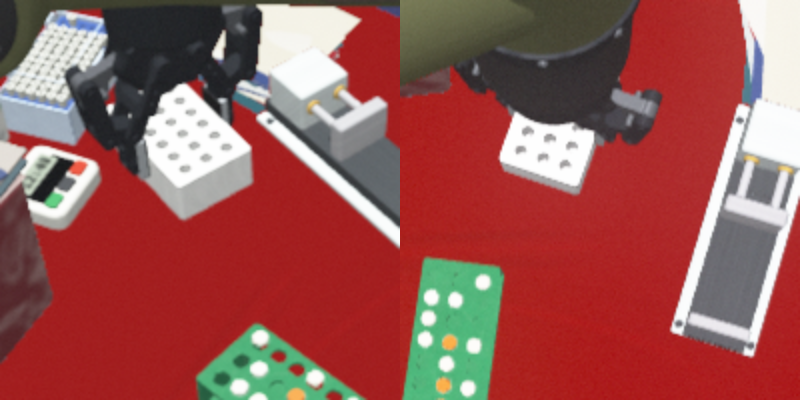

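Block is held level, lifted about 10 cm, rack untouched. Now I measure the block in hand relative to the nest.

Run:
```python
from h import *
from scipy.optimize import least_squares
a=np.radians(-17.8);u=np.array([np.cos(a),np.sin(a)]);v=np.array([-u[1],u[0]])
t=np.array([.6127,.0596])
for n in("top","scene"):
    im=cv2.imread(f"pics/{n}2.png").astype(int);P=cloud(n,np.load(f"pics/{n}2.npy"))
    s=(P[...,:2]-t)@u;l=(P[...,:2]-t)@v;z=P[...,2]
    m=(abs(s)<.07)&(abs(l)<.036)&(z>.08)&(z<.15)&(im.min(2)>95)&(np.ptp(im,axis=2)<30)
    top=m&(z>.13);print(n,"top z",np.median(z[top]).round(4),"s range",np.percentile(s[top],[.5,1,99]).round(4),"l range",np.percentile(l[top&(s<-.01)],[.5,2,98,99.5]).round(4))
    # tilt of top
    c=np.linalg.lstsq(np.c_[s[top],l[top],np.ones(top.sum())],z[top],rcond=None)[0];print(" slopes deg",np.degrees(c[:2]).round(2),"z0",c[2].round(4))
    f=m&(z<.127)&(s<-.03)
    c=np.linalg.lstsq(np.c_[l[f],z[f]-.118,np.ones(f.sum())],s[f],rcond=None)[0];print(" face",f.sum(),"s",np.median(s[f]).round(4),"fit yaw,pitch deg",np.degrees(c[:2]).round(2),c[2].round(4),"zmin",np.percentile(z[f],1).round(4),"l",np.percentile(l[f],[1,99]).round(4))
```

```text
top top z 0.1345 s range [-0.0506 -0.0505 -0.0106] l range [-0.0331 -0.03    0.0288  0.0316]
 slopes deg [ 0.78 -0.34] z0 0.1349
 face 157 s -0.0501 fit yaw,pitch deg [ -0.05 -11.79] -0.0442 zmin 0.1086 l [-0.0302  0.0256]
scene top z 0.1326 s range [-0.0484 -0.0481  0.0338] l range [-0.0344 -0.0305  0.0283  0.0324]
 slopes deg [0.21 0.18] z0 0.1329
 face 612 s -0.0471 fit yaw,pitch deg [4.51 3.84] -0.0457 zmin 0.0991 l [-0.0298  0.0288]
```

```bash
python3 -m jog '1 -2 0 0 0 0 5; 2 -4.5 0 0 0 0 5; 3.2 -7 0 0 0 -0.5 5; 4.4 -9.5 0 0 0 -1 5; 5.6 -12 0 0 0 -1.5 5; 6.8 -14 0 0 0 -1.7 5; 7.6 -15.5 0 0 0 -1.7 5; 8 -16.2 0 0 0 -1.7 5; 8 -16.2 0 0 0 -1.7 5'
cat > m.py <<'E'
from h import *
import sys
tag=sys.argv[1]
s=readout.sense();p=s["position"];R=np.array(s["tcp_rot"]);print("tcp yaw-90",np.degrees(np.arctan2(R[1,1],R[0,1]))-90)
a=np.radians(-16.1);u=np.array([np.cos(a),np.sin(a)]);v=np.array([-u[1],u[0]])
N={"top":np.array([.5173,-.0795]),"scene":np.array([.5208,-.0809])};O=np.array([.519,-.0802])
print("TCP in nest",((p[:2]-O)@u*1000).round(1),((p[:2]-O)@v*1000).round(1),(p[2]*1000).round(1))
for n in("top","scene"):
    im,d=snapshot(n);cv2.imwrite(f"pics/{n}{tag}.png",im);im=im.astype(int);P=cloud(n,d)
    x=(P[...,:2]-N[n])@u;y=(P[...,:2]-N[n])@v;z=P[...,2]
    zb=p[2]-.006+.034
    m=(abs(x-(p[:2]-O)@u)<.07)&(abs(y)<.05)&(abs(z-zb)<.006)&(im.min(2)>95)&(np.ptp(im,axis=2)<30)
    if m.sum()>50:
        mm=m&(x<(p[:2]-O)@u-.012)
        print(n,m.sum(),"top z",np.median(z[m]).round(4),"x",np.percentile(x[m],[1,99]).round(4),"y",np.percentile(y[mm],[2,98]).round(4))
        r=cv2.minAreaRect((np.c_[x[mm],y[mm]]*1000).astype(np.float32));print("  rect",np.round(r[0],1),np.round(r[1],1),round(r[2],1))
E
python3 m.py 3
```

```text
t: 5.3
position: [0.4849, -0.0707, 0.1021]
tcp_rot: [[-0.96, 0.279, -0.002], [0.279, 0.96, 0.0], [0.002, -0.0, -1.0]]
force: [0.3, 0.2, -4.0]
finger_gap: 0.0588
grip_force: 99.4
tcp yaw-90 -16.19493400643833
TCP in nest -35.4 -0.3 102.1
top 166 top z 0.1311 x [-0.0837 -0.0655] y [-0.0298 -0.0014]
  rect [-80.2 -17.5] [15.3 35.5] 31.1
scene 1452 top z 0.1313 x [-0.0842 -0.0006] y [-0.029   0.0294]
  rect [-66.2  -0.3] [61.7 37.3] 89.7
```

```bash
python3 -m jog '0 0 2 0 0 0 5; 0 0 4 0 0 0 5; 0 0 5.5 0 0 0 5; 0 0 5.9 0 0 0 5;0 0 5.9 0 0 0 5'
python3 -m jog '-0.6 0 0 0 0 0 5; -1.2 0 0 0 0 0 5; -1.7 0 0 0 0 0 5; -2.1 0 0 0 0 0 5; -2.5 0 0 0 0 0 5; -2.9 0 0 0 0 0 5; -3.3 0 0 0 0 0 5; -3.7 0 0 0 0 0 5; -4 0 0 0 0 0 5; -4.3 0 0 0 0 0 5'
python3 -m jog '0 0 0 0 0 0 5'
python3 m.py 4; python3 -c "
import cv2,numpy as np
p=cv2.imread('pics/scene4.png');q=cv2.imread('pics/top4.png')
cv2.imwrite('pics/b4.png',np.hstack([cv2.resize(p[140:290,260:410],(400,400)),cv2.resize(q[140:290,310:460],(400,400))]))"
```

```text
t: 5.9
position: [0.4857, -0.0702, 0.0437]
tcp_rot: [[-0.961, 0.278, -0.001], [0.278, 0.961, -0.001], [0.001, -0.001, -1.0]]
force: [-0.3, 0.0, -3.6]
finger_gap: 0.0586
grip_force: 99.5
t: 6.9
position: [0.5257, -0.0821, 0.0439]
tcp_rot: [[-0.96, 0.278, -0.004], [0.278, 0.96, 0.001], [0.004, -0.001, -1.0]]
force: [-9.4, 4.3, 1.2]
finger_gap: 0.0584
grip_force: 99.8
t: 7.0
position: [0.5259, -0.0822, 0.0439]
tcp_rot: [[-0.96, 0.278, -0.004], [0.278, 0.96, 0.001], [0.004, -0.001, -1.0]]
force: [-8.2, 3.2, 0.6]
finger_gap: 0.0583
grip_force: 99.8
tcp yaw-90 -16.16320919420012
TCP in nest 7.2 0.0 43.9
top 632 top z 0.0728 x [-0.0413 -0.012 ] y [-0.0288  0.0285]
  rect [-26.2   0.1] [30.6 59.6] 0.2
scene 1268 top z 0.0729 x [-0.0421  0.0362] y [-0.0291  0.029 ]
  rect [-24.1   0.3] [68.7 38.5] 90.0
```

View pics/b4.png

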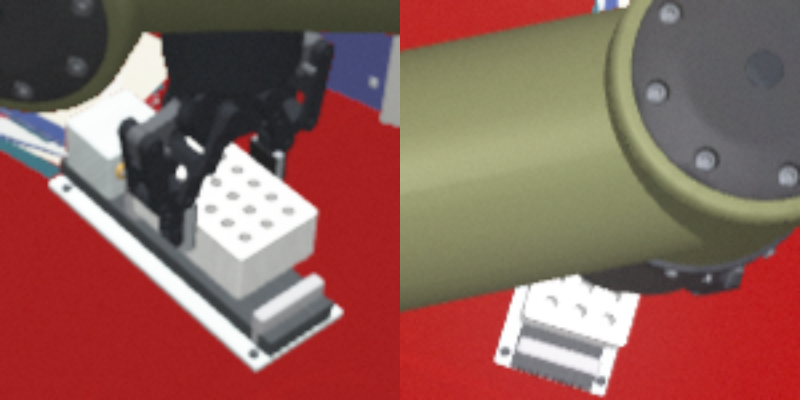

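The jaw is pressed back (about 9 N) and the block's near end clears the stop by about 6 mm, in line with the nest. Now I lower.

```bash
python3 -m jog '0 0 0.4 0 0 0 5; 0 0 0.8 0 0 0 5; 0 0 1.2 0 0 0 5; 0 0 1.5 0 0 0 5; 0 0 1.7 0 0 0 5; 0 0 1.8 0 0 0 5; 0 0 1.8 0 0 0 5'
python3 m.py 5
```

```text
t: 7.8
position: [0.5255, -0.0823, 0.0257]
tcp_rot: [[-0.96, 0.278, -0.004], [0.278, 0.96, 0.0], [0.004, -0.001, -1.0]]
force: [-8.7, 1.7, -0.6]
finger_gap: 0.0583
grip_force: 99.9
tcp yaw-90 -16.168421876473147
TCP in nest 6.8 -0.2 25.7
top 585 top z 0.0546 x [-0.0417 -0.0131] y [-0.029   0.0279]
  rect [-26.9  -0.4] [30.2 59.7] 0.1
scene 1246 top z 0.0545 x [-0.0426  0.0341] y [-0.0295  0.0287]
  rect [-24.3  -1.6] [63.2 38.1] 89.9
```

```bash
python3 -m jog '0 0 0.05 0 0 0 5; 0 0 0.1 0 0 0 5; 0 0 0.1 0 0 0 5'; python3 -m jog '0.1 0 0 0 0 0 5; 0.2 0 0 0 0 0 5; 0.3 0 0 0 0 0 5; 0.4 0 0 0 0 0 5;0.45 0 0 0 0 0 5;0.45 0 0 0 0 0 5'
```

```text
t: 8.2
position: [0.5258, -0.0824, 0.0256]
tcp_rot: [[-0.96, 0.278, -0.004], [0.278, 0.96, -0.0], [0.003, -0.001, -1.0]]
force: [-9.8, 2.3, 2.2]
finger_gap: 0.0585
grip_force: 100.5
t: 8.8
position: [0.5219, -0.0813, 0.0255]
tcp_rot: [[-0.96, 0.278, -0.003], [0.278, 0.96, -0.0], [0.002, -0.001, -1.0]]
force: [-7.7, 1.5, -0.2]
finger_gap: 0.0586
grip_force: 100.3
```

```bash
python3 -m jog '0 0 0 0 0 0 5;0 0 0 0 0 0 5;0 0 0 0 0 0 5' 20; python3 -m jog '0 0 0 0 0 0 7; 0 0 0 0 0 0 8.54; 0 0 0 0 0 0 8.54; 0 0 0 0 0 0 8.54; 0 0 0 0 0 0 8.54; 0 0 0 0 0 0 8.54; 0 0 0 0 0 0 8.54'; python3 -m jog '0 0 -1 0 0 0 8.54; 0 0 -2.5 0 0 0 8.54; 0 0 -5 0 0 0 8.54; 0 0 -9 0 0 0 8.54; 0 0 -13 0 0 0 8.54; 3 0 -15 0 0 0 8.54;7 0 -15 0 0 0 8.54;11 0 -15 0 0 0 8.54;11 0 -15 0 0 0 8.54'
python3 - <<'E'
from h import *
a=np.radians(-16.1);u=np.array([np.cos(a),np.sin(a)]);v=np.array([-u[1],u[0]])
N={"top":np.array([.5173,-.0795]),"scene":np.array([.5208,-.0809])}
I=[]
for n in("top","scene"):
    im,d=snapshot(n);I.append(im);P=cloud(n,d);x=(P[...,:2]-N[n])@u;y=(P[...,:2]-N[n])@v;z=P[...,2]
    m=(x>-.06)&(x<.055)&(abs(y)<.04)&(z>.046)&(z<.064)&(im.min(2)>95)
    q=m&(x<.04)
    print(n,"top z",np.median(z[q]).round(4),"x",np.percentile(x[q],[.5,99.5]).round(4),"y",np.percentile(y[q],[1,99]).round(4))
    c=np.linalg.lstsq(np.c_[x[q],y[q],np.ones(q.sum())],z[q],rcond=None)[0];print(" tilt deg",np.degrees(c[:2]).round(2))
cv2.imwrite('pics/b6.png',np.hstack([cv2.resize(I[1][140:290,260:410],(400,400)),cv2.resize(I[0][140:290,310:460],(400,400))]))
E
```

```text
t: 9.1
position: [0.5219, -0.0813, 0.0255]
tcp_rot: [[-0.96, 0.278, -0.003], [0.278, 0.96, -0.0], [0.002, -0.001, -1.0]]
force: [-7.6, 2.1, 0.9]
finger_gap: 0.0585
grip_force: 100.3
t: 9.8
position: [0.5228, -0.081, 0.0253]
tcp_rot: [[-0.961, 0.278, 0.0], [0.278, 0.961, 0.0], [-0.0, 0.0, -1.0]]
force: [-0.1, -0.2, -0.5]
finger_gap: 0.0854
grip_force: 0.0
t: 10.7
position: [0.4151, -0.05, 0.1786]
tcp_rot: [[-0.961, 0.276, 0.007], [0.277, 0.961, 0.003], [-0.006, 0.004, -1.0]]
force: [-0.3, 0.0, 0.3]
finger_gap: 0.0853
grip_force: 0.0
top top z 0.0541 x [-0.0368  0.0397] y [-0.0292  0.0294]
 tilt deg [-0.03  0.1 ]
scene top z 0.0542 x [-0.0483  0.0394] y [-0.0307  0.0291]
 tilt deg [ 0.48 -1.17]
```

View pics/b6.png

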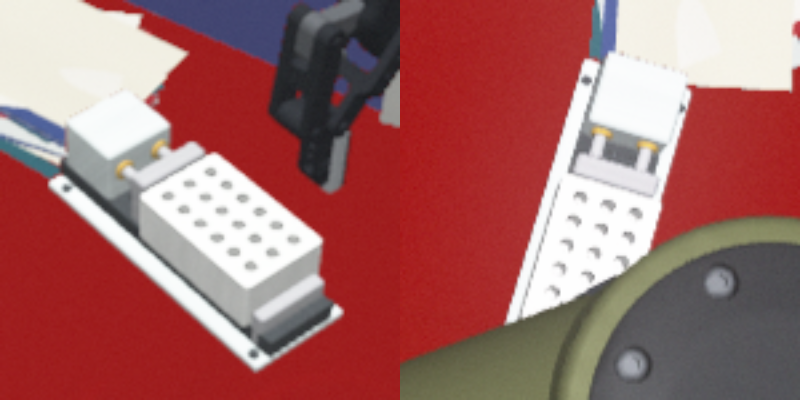

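The block lies flat (top at 54 mm), clamped between jaw and stop (near end at -48 mm), centred and in line. The gripper is clear and the rack untouched.

```bash
python3 -c "
from bench import order;print(order.job_done())"
```

```text
the job is handed in; nothing more can be done
None
```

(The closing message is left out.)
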